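Roll a pipe offcut up the gutter and bar it in

ROBOT

A 6-joint arm with a two-finger parallel gripper is mounted at the origin on the work surface. World frame = base frame: x ahead of the robot, y to its left, z up, the work surface at z = 0. Lengths are in m, angles in degrees, forces in N, time in s.
With the tool pointing down it reaches from about 0.25 to 0.725 m from the base axis. Payload 4 kg.
Tool frame: the origin (TCP) lies midway between the tips of the shut fingers; the grasp point (between the pads) lies 19 mm behind it; x points along the fingers, z is the direction in which the jaws open and shut, and the axes are right-handed (so a half turn about x gives the same grasp; the last joint's range is limited). The gripper opens to 85 mm and grips with 20 to 120 N. Pads are 22 mm wide; open, the fingers measure 114 mm over their backs; the gripper's body (76 mm by 85 mm) begins 54 mm behind the grasp point. The pads swing forward as they close: fully open they stand 13 mm farther back than shut.
Start: joints at [64.343, 13.785, 0.286, 76.501, 0, 90], TCP at [0.216, 0.451, 0.198] pointing down, gripper open.
Joint ranges: [-155.79, 155.79], [-60.16, 107.12], [-62.33, 73.08], [-114, 123.19], [-81.49, 82.49], [-180, 180]. Speed limits (degrees/s): [159.86, 159.86, 180, 180, 180, 180].

INTERFACE

Orientations are given as a 3x3 rotation matrix whose columns are the frame's x, y, z axes.
In Python, from cell import bot gives the robot as it stands. The module is installed in compiled form; this text tells all that it offers.
- The arm moves only by the shell command python3 -m jog 'ROWS' [FORCE]. ROWS is a JSON object of lists of equal length, an entry for each row: "xyz": the shift along the tool's x, y, z in mm, a list of three; "rotation": the turn, a rotation vector about the tool's x, y, z in rad, a list of three; "gripper": the opening, from 0 (shut) to 1 (fully open). A call has exactly 10 rows; each row shifts and turns the commanded pose from where the row before left it, along the tool's axes as they then stand; what a row does not reach is not made up. A row lasts 1/10 s, in which the tool goes at most 50 mm and 8.59 degrees, less where a joint would pass 70% of its speed; a pose out of reach is approached as far as the arm can. A call is refused whole if a number of a shift passes 50 or a number of a turn 0.15, either way. A call with a gripper value outside its range is refused whole. The fingers move at their own pace and stop on an object; FORCE is the grip in N (left out, the last holds). Time passes only in rows, so rows that do not move let the fingers close, or fill a call up. It gives the time, the measured TCP pose, the force and the opening at its end, in the units of the state.
- bot.state(): the state, without advancing time (a new reading comes with each control period).
- bot.camera(name): name is "scene" or "top" or "wrist"; returns the picture (420x560x3 uint8, blue, green, red); there is no depth.
- bot.get_calibration(name): a dict with "fov_y" (degrees; the focal length in pixels is half the picture's height over the tangent of half this angle, whatever the lens; pixels are square), "cx", "cy" (the principal point, pixels), "R" (3x3) and "t" (3): a world point X has camera coordinates R X + t. Camera axes: x right, y down, z forward; pixel columns grow to the right and rows downward; lengths in m; the calibration is good to about 2 mm. A picture is of the moment at which its call begins: read the wrist's pose just before it. get_calibration takes no time and is no camera call; for the wrist camera it gives the pose at the moment of the call.
- bot.hand_in(): hands the job in, once; it reports no verdict.
The state is a dict: "time": time; "joint_pos": joint angles; "qd": joint speeds; "joint_efforts": joint torques, N m; "ee_pos": TCP position; "eef_rot": TCP orientation; "contact_force": force on the tool from outside, world axes, zero at the start; "moment": the same for the moment, N m; "width": finger opening in m.
Only numpy, scipy, OpenCV 4.12 (cv2) and the standard library are available. Lean on these libraries where they do the work, as an engineer would, in place of code of your own. Each camera call takes 0.05 s, during which the arm holds its last target.

TASK

Pushing with the fingers, gently roll the pipe offcut up the sloped gutter and over its crest until it lies still against the end stop, then push the keeper bar fully across the gutter behind it so that it cannot roll back. Only push the offcut: do not lift, carry or flick it, and leave the standing tube, the post cap and the hammer where they are.

Things in the scene. Friction and masses are not known exactly. Their poses are not given: they have to be found in the camera images.
- gutter: Fixed straight steel channel, 300 mm long. Origin on the bench under mid-width; x runs along the channel uphill to the end stop, y to the left, z up. Floor height over the bench: level 12 mm from x = -170 to -80 mm, then a straight climb to the crest (36 mm at x = 60). Inside width 58, side walls 3 thick, 14 high over the floor. Low end: a lip 10 mm over the floor, x = -174 to -170.
- crest (a point): Highest point of the channel floor, at mid-width: gutter x = 60, 36 mm over the bench. Beyond it the floor falls straight to 22 mm at x = 125 mm, making a short cradle before the end stop.
- stop (a point): Top edge, at mid-width, of the end stop's face: an upright steel plate across the channel at gutter x = 125 mm, 8 mm thick, 70 mm wide, its top 66 mm over the bench.
- offcut: Loose smooth oiled steel pipe offcut (slippery), 60 mm outside diameter, 52 mm long, about 0.3 kg. Lies crosswise in the gutter; it rolls along it; starts at rest on the level low part. Origin on its axis at mid-length, 30 mm over the floor; own y = pipe axis, x and z turn as it rolls. Pushed past the crest it rolls down into the cradle by itself; short of it, it rolls back.
- seat (a point): Where the offcut's centre lies when it rests in the cradle against the end stop: gutter x = 95, y = 0, 59 mm over the bench.
- keeper (a joint): Swing of the keeper bar, rad, about the upright pivot: 0 = straight across the gutter behind the seat (fully shut, hard limit); 1.57 = pointing straight downhill beside the channel; more = swung further outwards, to 2.3. Starts open and stays where it is left (about 0.6 N at 65 mm from the pivot moves it).
- pivot (a point): Axis of the keeper bar's pivot at the bar's mid-height, 64 mm over the bench; at gutter x = 55, y = -52, on top of a post 20 mm thick beside the channel.
- keeper_tip (a point): Free end of the keeper bar, at mid-height. The bar is a flat steel bar reaching 95 mm from the pivot axis, 10 mm thick, 22 mm high (53 to 75 mm over the bench). It is shut by pushing on its outer side, the one facing away from the channel when open and downhill when shut.
- tube_stub: Bystander: thin steel tube standing upright, 42 mm diameter, 60 mm high; origin at its foot.
- post_cap: Bystander: square steel post cap, 60 x 60 mm, 28 mm high with a low conical top; origin at its underside.
- hammer: Bystander: hammer 240 mm long lying on the bench; origin at the underside near the middle of its length, handle towards its own -x.
Mind the look-alikes: they are no part of the job. Leave any black or purple look-alike of the offcut alone.

How it is judged:
By the outcome, as a careful person would: the job done as asked, in the order asked, and still so for the second after the job is handed in, with the robot touching nothing.
It also fails if it takes over 58 s, if anything falls off the work surface, if the arm or the gripper's body presses on something with over 40 N, if the wrist force passes 120 N, or if a joint passes its speed limit or range.

## Working session

There is one attempt and no reset: what is moved stays moved. The work goes in short steps, Python scripts to look and compute and a shell command to move; the robot and the scene stay as the last step left them, time stands still between calls to the robot, and variables do not carry over. Pictures are saved under pics/ and viewed, and the job is handed in when it is done.

```bash
mkdir -p pics; ls; python3 - <<'E'
from cell import bot
import cv2,numpy as np
s=bot.state(); print({k:np.round(v,3).tolist() for k,v in s.items()})
for n in ["scene","top","wrist"]:
    c=bot.get_calibration(n); print(n,{k:np.round(v,4).tolist() for k,v in c.items()})
    cv2.imwrite(f"pics/{n}0.png",bot.camera(n))
E
```

```text
pics
{'time': 0.0, 'joint_pos': [64.344, 13.831, 0.214, 76.502, -0.003, 90.001], 'qd': [-0.053, 0.033, -0.049, 0.038, -0.022, 0.029], 'joint_efforts': [-0.002, -37.232, 25.241, 0.017, 0.0, 0.0], 'ee_pos': [0.216, 0.45, 0.197], 'eef_rot': [[-0.001, -0.901, 0.433], [-0.002, 0.433, 0.901], [-1.0, -0.0, -0.002]], 'contact_force': [0.144, 0.292, -0.199], 'moment': [0.016, -0.019, 0.02], 'width': 0.086}
scene {'fov_y': 54.1641, 'cx': 271.233, 'cy': 206.9583, 'R': [[-0.7924, 0.6099, 0.008], [0.5013, 0.6587, -0.561], [-0.3474, -0.4406, -0.8278]], 't': [0.4926, -0.185, 0.9488]}
top {'fov_y': 43.9676, 'cx': 282.6025, 'cy': 214.5682, 'R': [[-0.0205, -0.9998, 0.0038], [-0.9983, 0.0203, -0.0543], [0.0542, -0.0049, -0.9985]], 't': [-0.0625, 0.565, 0.9291]}
wrist {'fov_y': 64.2718, 'cx': 282.7316, 'cy': 206.2208, 'R': [[0.4337, 0.901, -0.0029], [0.8616, -0.4138, 0.294], [0.2637, -0.13, -0.9558]], 't': [-0.4994, -0.0377, 0.3792]}
```

View pics/scene0.png

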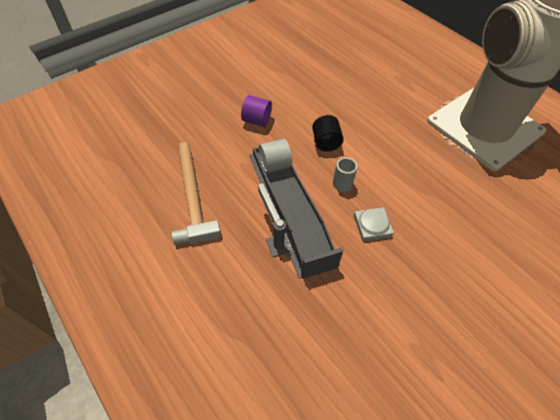

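View pics/top0.png

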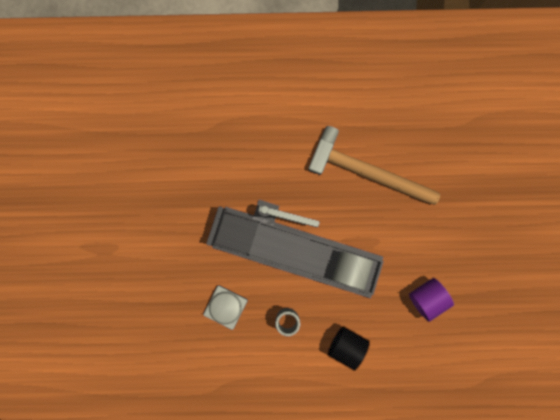

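View pics/wrist0.png

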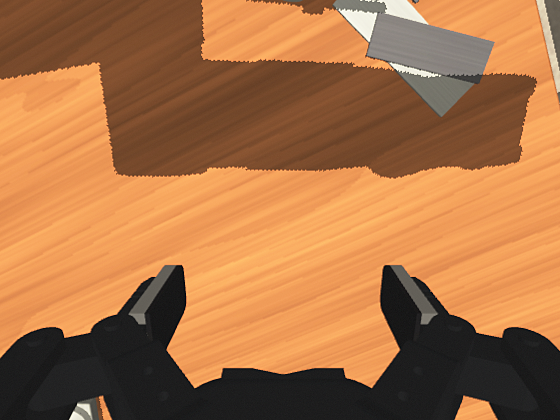

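Candidates for the offcut: grey pipe in the gutter (scene 276,155; top 354,268), black pipe (scene 328,133; top 349,348), purple pipe (scene 257,110; top 432,299). I choose the grey one lying in the gutter, and check it in close crops.

```bash
python3 - <<'E'
import cv2
a=cv2.imread("pics/top0.png")[190:310,195:395]; cv2.imwrite("pics/topc.png",cv2.resize(a,None,fx=4,fy=4,interpolation=cv2.INTER_CUBIC))
a=cv2.imread("pics/scene0.png")[130:285,235:355]; cv2.imwrite("pics/scenec.png",cv2.resize(a,None,fx=3.8,fy=3.8,interpolation=cv2.INTER_CUBIC))
E
```

```text
(no output)
```

View pics/topc.png

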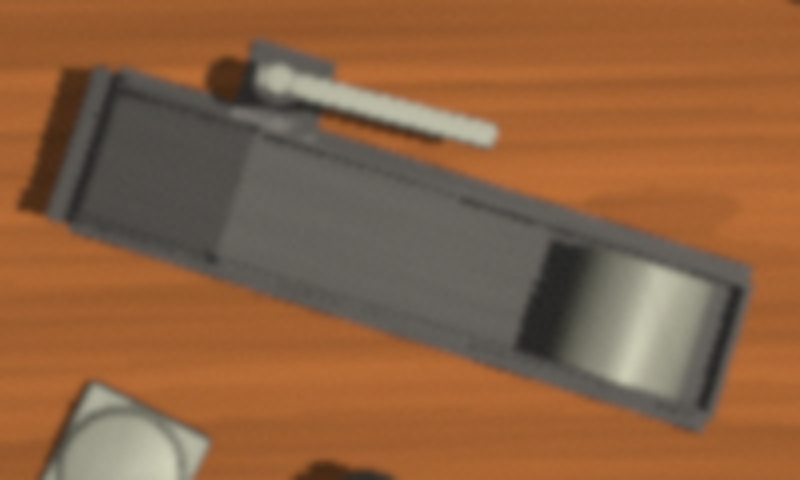

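View pics/scenec.png

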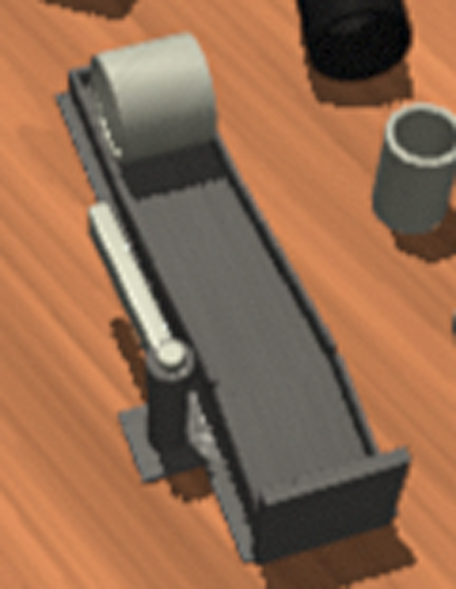

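The grey pipe lies in the gutter at its low end (top crop 640,325). The stop is at the left, and the keeper bar is open on the upper side. Next I cast rays.

```bash
cat > h.py <<'E'
import numpy as np
from cell import bot
def cal(n):
    c=bot.get_calibration(n); c['R']=np.array(c['R']);c['t']=np.array(c['t']);c['f']=210/np.tan(np.radians(c['fov_y']/2));return c
def ray(c,u,v):
    d=c['R'].T@np.array([(u-c['cx'])/c['f'],(v-c['cy'])/c['f'],1]);return -c['R'].T@c['t'],d/np.linalg.norm(d)
def plane(c,p,z):
    o,d=ray(c,*p);return o+d*(z-o[2])/d[2]
def tri(c1,p1,c2,p2):
    o1,d1=ray(c1,*p1);o2,d2=ray(c2,*p2)
    s=np.linalg.lstsq(np.c_[d1,-d2],o2-o1,rcond=None)[0]
    a,b=o1+s[0]*d1,o2+s[1]*d2
    return (a+b)/2,np.linalg.norm(a-b)
E
python3 - <<'E'
from h import *
T=cal('top');S=cal('scene')
t=lambda u,v:(195+u/4,190+v/4); s=lambda u,v:(235+u/3.8,130+v/3.8)
P=lambda p,z:np.round(plane(T,t(*p),z)*1000,1)
for n,p,z in [('lowR',(748,270),.026),('lowL',(700,428),.026),('crestR',(258,135),.036),('crestL',(218,260),.036),('stopR_in',(108,70),.066),('stopR_out',(94,67),.066),('stopL_in',(68,220),.066),('stopL_out',(50,214),.066),('pivot',(280,80),.075),('tip',(494,135),.075)]: print(n,P(p,z))
for n,p,q in [('pivot',(278,78),(172,352)),('tip',(494,135),(100,208)),('stopL',(50,214),(408,455)),('stopR',(94,67),(258,503))]: 
    a,e=tri(T,t(*p),S,s(*q)); print(n,np.round(a*1000,1),round(e*1000,1))
E
```

```text
lowR [ 482.5 -250.2   26. ]
lowL [ 412.8 -226.6   26. ]
crestR [547.  -32.6  36. ]
crestL [492.1 -13.9  36. ]
stopR_in [575.1  30.1  66. ]
stopR_out [576.5  36.1  66. ]
stopL_in [511.1  48.2  66. ]
stopL_out [513.8  55.8  66. ]
pivot [568.7 -43.9  75. ]
tip [ 543.5 -134.4   75. ]
pivot [569.4 -43.4  80.2] 0.3
tip [ 543.1 -134.2   71.4] 1.4
stopL [513.9  55.6  66.6] 0.3
stopR [578.8  34.3  63.7] 5.9
```

```bash
python3 - <<'E'
from h import *
G=np.array([[-174,-32],[-174,32],[60,-29],[60,29],[125,-35],[133,-35],[125,35],[133,35],[55,-52]],float)
W=np.array([[482.5,-250.2],[412.8,-226.6],[547,-32.6],[492.1,-13.9],[575.1,30.1],[576.5,36.1],[511.1,48.2],[513.8,55.8],[568.9,-43.7]])
g,w=G.mean(0),W.mean(0);H=(G-g).T@(W-w)
a=np.arctan2(H[0,1]-H[1,0],H[0,0]+H[1,1]);R=np.array([[np.cos(a),-np.sin(a)],[np.sin(a),np.cos(a)]])
o=w-R@g;print(np.degrees(a),o);print(np.round(W-(G@R.T+o),1))
T=cal('top')
tip=(np.array([543.3,-134.3])-o)@R;print('tip g',tip)
f=lambda x,y:np.round(R@[x,y]+o,1)
# offcut: left/right visible silhouette -> axis
for p in [(545,300),(715,320),(640,325)]: print('off',np.round((plane(T,(195+p[0]/4,190+p[1]/4),.042)[:2]*1000-o)@R,1))
for x in (-170,-125,-95,60,95):print(x,f(x,0))
for n,p,z in [('tube',(288,322),.06),('cap',(226,307),.028),('black',(349,348),.03),('hamhead',(323,150),.02)]: print(n,np.round((plane(T,p,z)[:2]*1000-o)@R))
E
```

```text
71.16194344576388 [502.20362232 -78.29296619]
[[ 6.2  3.1]
 [-2.9  6. ]
 [-2.  -1.7]
 [-2.  -1.8]
 [-0.6  1.4]
 [-1.8 -0.2]
 [ 1.7 -3.1]
 [ 1.8 -3.1]
 [-0.3 -0.7]]
tip g [-39.73722675 -56.97940773]
off [-84.8   3.3]
off [-158.5  -11. ]
off [-127.8    1.1]
-170 [ 447.3 -239.2]
-125 [ 461.8 -196.6]
-95 [ 471.5 -168.2]
60 [521.6 -21.5]
95 [532.9  11.6]
tube [-41. 118.]
cap [ 70. 131.]
black [-159.  133.]
hamhead [ -11. -191.]
```

```bash
python3 -m jog '{"xyz":[[0,0,0],[0,0,0],[0,0,0],[0,0,0],[0,0,0],[0,0,0],[0,0,0],[0,0,0],[0,0,0],[0,0,0]],"rotation":[[0.145,0,0],[0.145,0,0],[0.145,0,0],[0.145,0,0],[0.145,0,0],[0.145,0,0],[0.145,0,0],[0.145,0,0],[0.145,0,0],[0.145,0,0]],"gripper":[0.3,0.3,0.3,0.3,0.3,0.3,0.3,0.3,0.3,0.3]}' 40
python3 -c "
from cell import bot;import numpy as np
s=bot.state();print(np.round(s['joint_pos'],1),np.round(s['eef_rot'],3))"
```

```text
time: 1.15
ee_pos: [0.2163, 0.4504, 0.1974]
eef_rot: [[-0.0, 0.327, 0.945], [-0.001, 0.945, -0.327], [-1.0, -0.001, -0.0]]
contact_force: [-0.2, 0.5, -0.1]
width: 0.026
[ 64.3  13.8   0.3  76.5   0.  173.4] [[-0.     0.327  0.945]
 [-0.001  0.945 -0.327]
 [-1.    -0.001 -0.   ]]
```

```bash
python3 -m jog '{"xyz":[[0,-30,22],[0,-30,22],[0,-30,22],[0,-30,22],[0,-30,22],[0,-30,22],[0,-30,22],[0,-30,22],[0,-30,22],[0,-30,22]],"rotation":[[0,0,0],[0,0,0],[0,0,0],[0,0,0],[0,0,0],[0,0,0],[0,0,0],[0,0,0],[0,0,0],[0,0,0]],"gripper":[0.3,0.3,0.3,0.3,0.3,0.3,0.3,0.3,0.3,0.3]}'
python3 -m jog '{"xyz":[[0,-28,22],[0,-28,22],[0,-28,22],[0,-28,22],[0,-28,22],[0,-28,22],[0,-28,22],[0,-28,22],[0,-28,22],[0,-28,22]],"rotation":[[0,0,0],[0,0,0],[0,0,0],[0,0,0],[0,0,0],[0,0,0],[0,0,0],[0,0,0],[0,0,0],[0,0,0]],"gripper":[0.3,0.3,0.3,0.3,0.3,0.3,0.3,0.3,0.3,0.3]}'
python3 - <<'E'
from h import *
import cv2,json
s=bot.state();c=cal('wrist');im=bot.camera('wrist');cv2.imwrite('pics/w1.png',im)
json.dump({k:np.array(v).tolist() for k,v in c.items()},open('w1.json','w'))
print(np.round(s['joint_pos'],1),s['time'])
E
```

```text
time: 2.15
ee_pos: [0.3285, 0.0945, 0.1978]
eef_rot: [[0.0, 0.321, 0.947], [0.0, 0.947, -0.321], [-1.0, 0.0, 0.0]]
contact_force: [0.2, 0.8, 0.6]
width: 0.0261
time: 3.15
ee_pos: [0.4469, -0.2413, 0.1974]
eef_rot: [[-0.001, 0.322, 0.947], [0.0, 0.947, -0.322], [-1.0, 0.0, -0.001]]
contact_force: [0.1, 0.9, -0.6]
width: 0.0255
[-28.4  14.7   1.5  76.8   0.   80.4] 3.15
```

View pics/w1.png

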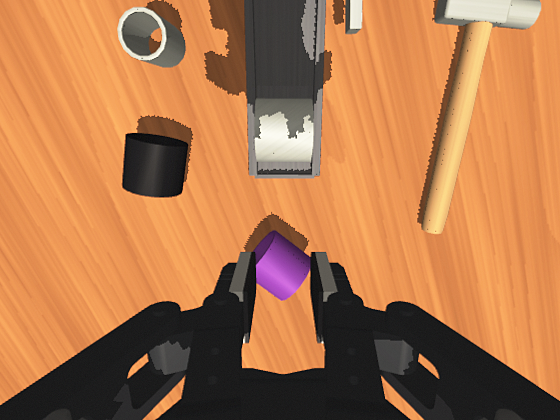

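The wrist view shows the grey pipe in the gutter at (285,135), with the purple pipe beyond the low end at (282,266). The gutter runs vertically in the picture, centred at column 285.

```bash
python3 - <<'E'
from h import *
import cv2
a=cv2.imread("pics/w1.png")[0:200,210:360]; cv2.imwrite("pics/w1c.png",cv2.resize(a,None,fx=3,fy=3,interpolation=cv2.INTER_CUBIC))
E
```

```text
(no output)
```

View pics/w1c.png

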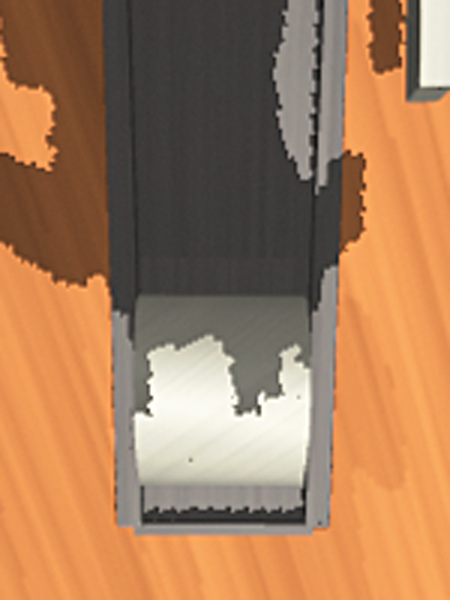

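```bash
python3 - <<'E'
from h import *
import json
c={k:np.array(v) for k,v in json.load(open('w1.json')).items()}
a=np.radians(71.16);u=np.array([np.cos(a),np.sin(a)]);n=np.array([-u[1],u[0]]);o=np.array([.5022,-.0783])
def g(p,z): X=plane(c,p,z)[:2]-o; return np.round(np.array([X@u,X@n])*1000,1)
w=lambda x,y:(210+x/3,y/3)
print('lip in',g(w(225,515),.022),'lip out/top',g(w(225,527),.022),'walls',g(w(112,480),.026),g(w(334,480),.026))
print('walls up',g(w(105,20),.035),g(w(346,20),.035), 'inner', g(w(133,20),.035),g(w(318,20),.035))
# tangents
T=[]
for p in [w(222,296),w(222,486)]:
    oo,d=ray(c,*p); x0=(oo[:2]-o)@u; T.append((x0,oo[2],d[:2]@u,d[2]))
# solve centre: signed distance +-30
A=[];b=[]
for (x,z,dx,dz),s in zip(T,(1,-1)):
    nn=np.array([-dz,dx])/np.hypot(dx,dz); nn*=np.sign(nn[0])*s  # pointing outward
    A.append(nn);b.append(nn@[x,z]-.03)
print('offcut centre x,z mm',np.linalg.solve(A,b)*1000)
print('keeper tip',g((347,33),.064), g((349,31),.075),g((361,32),.075))
print('offc y',g(w(137,430),.06),g(w(310,430),.06))
E
```

```text
lip in [-165.9   -2.6] lip out/top [-170.3   -2.6] walls [-152.9   36.6] [-152.8  -40.3]
walls up [-14.1  33.6] [-14.  -38.1] inner [-14.1  25.2] [-14.  -29.8]
offcut centre x,z mm [-122.27684609   39.25860568]
keeper tip [-40.5 -53.6] [-41.  -53.3] [-41.8 -62.9]
offc y [-131.9   24.8] [-131.8  -28.5]
```

Offcut centre is measured at gutter x≈-122 and axis height≈39 mm (text says 42). I descend behind it.

```bash
python3 -m jog '{"xyz":[[25,-2,1],[25,-1,1],[25,0,0],[25,0,0],[25,0,0],[15,0,0],[10,0,0],[8,0,0],[7,0,0],[0,0,0]],"rotation":[[0,0,0],[0,0,0],[0,0,0],[0,0,0],[0,0,0],[0,0,0],[0,0,0],[0,0,0],[0,0,0],[0,0,0]],"gripper":[0.3,0.3,0.3,0.3,0.3,0.3,0.3,0.3,0.3,0.3]}'
python3 - <<'E'
from h import *
import cv2,json
im=bot.camera('wrist');cv2.imwrite('pics/w2.png',im)
im=bot.camera('scene')[80:300,200:400];cv2.imwrite('pics/s2.png',cv2.resize(im,None,fx=2.7,fy=2.7))
E
```

```text
time: 4.2
ee_pos: [0.4475, -0.2431, 0.0323]
eef_rot: [[-0.001, 0.321, 0.947], [0.0, 0.947, -0.321], [-1.0, 0.0, -0.001]]
contact_force: [0.1, 0.3, -0.5]
width: 0.0258
```

View pics/w2.png

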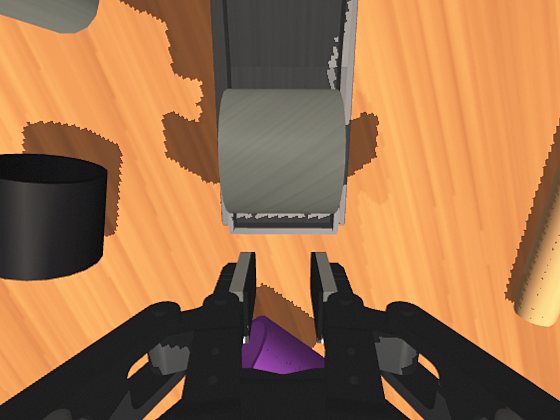

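View pics/s2.png

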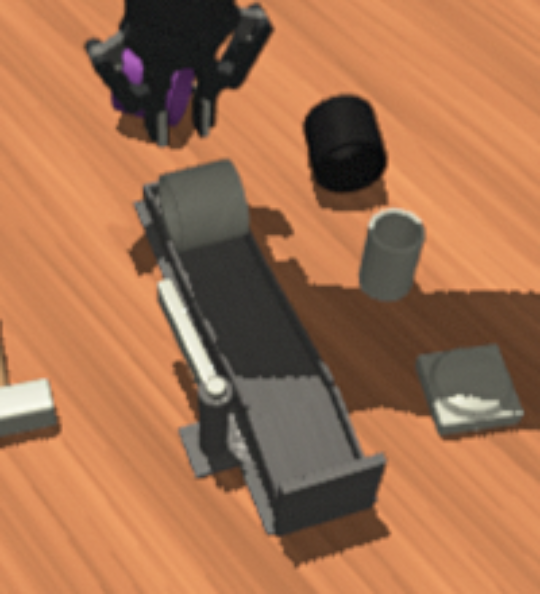

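The fingers are centred behind the offcut (fingers at columns 242–325, offcut 219–346) and clear of the lip. I start pushing slowly.

```bash
python3 -m jog '{"xyz":[[0,4,0],[0,4,0],[0,4,0],[0,4,0],[0,4,0],[0,4,0],[0,4,0],[0,4,0],[0,4,0],[0,4,0]],"rotation":[[0,0,0],[0,0,0],[0,0,0],[0,0,0],[0,0,0],[0,0,0],[0,0,0],[0,0,0],[0,0,0],[0,0,0]],"gripper":[0.3,0.3,0.3,0.3,0.3,0.3,0.3,0.3,0.3,0.3]}'
python3 -m jog '{"xyz":[[0,4,0],[0,4,0],[0,4,0],[-0.7,4,0],[-0.7,4,0],[-0.7,4,0],[-0.7,4,0],[-0.7,4,0],[-0.7,4,0],[-0.7,4,0]],"rotation":[[0,0,0],[0,0,0],[0,0,0],[0,0,0],[0,0,0],[0,0,0],[0,0,0],[0,0,0],[0,0,0],[0,0,0]],"gripper":[0.3,0.3,0.3,0.3,0.3,0.3,0.3,0.3,0.3,0.3]}'
python3 - <<'E'
from h import *
import cv2,json
im=bot.camera('wrist');cv2.imwrite('pics/w3.png',im)
E
```

```text
time: 5.3
ee_pos: [0.4608, -0.2068, 0.0351]
eef_rot: [[0.001, 0.322, 0.947], [-0.004, 0.947, -0.322], [-1.0, -0.003, 0.002]]
contact_force: [-6.3, -1.7, 18.0]
width: 0.0258
time: 6.3
ee_pos: [0.474, -0.1674, 0.0384]
eef_rot: [[0.001, 0.321, 0.947], [-0.0, 0.947, -0.321], [-1.0, 0.0, 0.001]]
contact_force: [-0.6, -0.2, 1.3]
width: 0.0261
```

View pics/w3.png

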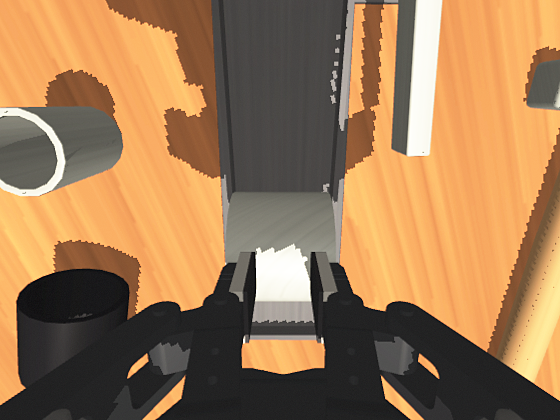

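```bash
python3 - <<'E'
from h import *
c=cal('wrist');s=bot.state();p=np.array(s['ee_pos']);R=np.array(s['eef_rot'])
for d in [(0,0,0),(-.02,0,0),(0,.011,0),(0,-.011,0),(-.019,.011,.013),(-.073,0,.013)]:
    X=c['R']@(p+R@np.array(d))+c['t'];print(d,np.round([c['cx']+c['f']*X[0]/X[2],c['cy']+c['f']*X[1]/X[2]]), np.round(X[2],3))
E
python3 - <<'E'
from h import *
import cv2
im=bot.camera('scene')[80:300,200:400];cv2.imwrite('pics/s3.png',cv2.resize(im,None,fx=2.7,fy=2.7))
E
```

```text
(0, 0, 0) [283. 243.] 0.19
(-0.02, 0, 0) [283. 258.] 0.17
(0, 0.011, 0) [283. 225.] 0.186
(0, -0.011, 0) [283. 260.] 0.193
(-0.019, 0.011, 0.013) [309. 238.] 0.168
(-0.073, 0, 0.013) [319. 324.] 0.12
```

View pics/s3.png

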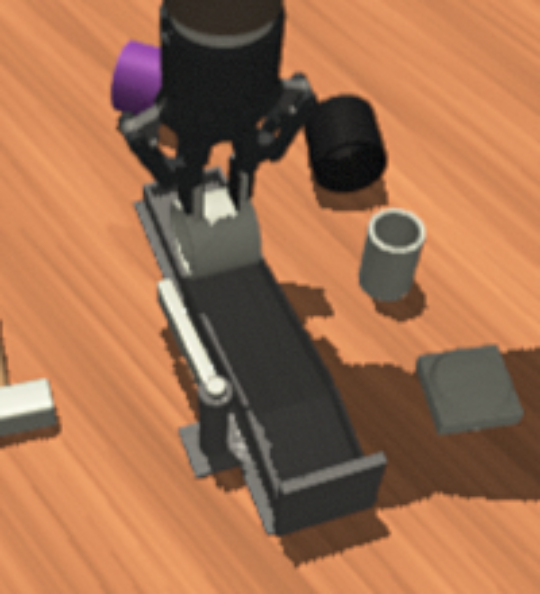

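```bash
python3 - <<'E'
from h import *
import cv2
c=cal('wrist');a=np.radians(71.16);u=np.array([np.cos(a),np.sin(a)]);n=np.array([-u[1],u[0]]);o=np.array([.5041,-.0789])
s=bot.state();print('TCP g',(s['ee_pos'][:2]-o)@u, s['ee_pos'],s['contact_force'])
T=[]
for p in [(283,192),(283,300),(283,320),(283,340)]:
    oo,d=ray(c,*p); x0=(oo[:2]-o)@u; dx,dz=d[:2]@u,d[2]; nn=np.array([-dz,dx])/np.hypot(dx,dz); nn*=np.sign(nn[0]); T.append((nn,nn@[x0,oo[2]]))
    for z in (.012,.045,.072): print(p,z,'x=',(plane(c,p,z)[:2]-o)@u*1000)
for x in range(-120,-40,10):
    z=.042+max(0,(x+80)*.171e-3); print(x,'dist to front tangent mm',(T[0][1]-T[0][0]@[x/1e3,z])*1e3)
im=cv2.imread('pics/w3.png')[180:360,200:370];cv2.imwrite('pics/w3c.png',cv2.resize(im,None,fx=3.3,fy=3.3))
E
```

```text
TCP g -0.09328620265247287 [ 0.47413283 -0.16724202  0.03827951] [-0.71497174  0.90080872  6.04159996]
(283, 192) 0.012 x= -70.37278929670731
(283, 192) 0.045 x= -61.72811936978563
(283, 192) 0.072 x= -54.65520761139511
(283, 300) 0.012 x= -147.31167928760544
(283, 300) 0.045 x= -126.05672787788095
(283, 300) 0.072 x= -108.66631308810634
(283, 320) 0.012 x= -163.43617705769358
(283, 320) 0.045 x= -139.53842100556147
(283, 320) 0.072 x= -119.9857115083624
(283, 340) 0.012 x= -180.23827903375113
(283, 340) 0.045 x= -153.58665903263417
(283, 340) 0.072 x= -131.78078812262933
-120 dist to front tangent mm 55.6096123470089
-110 dist to front tangent mm 45.936020367827695
-100 dist to front tangent mm 36.26242838864649
-90 dist to front tangent mm 26.588836409465273
-80 dist to front tangent mm 16.915244430284055
-70 dist to front tangent mm 7.6749820466538585
-60 dist to front tangent mm -1.5652803369763517
-50 dist to front tangent mm -10.805542720606555
```

View pics/w3c.png

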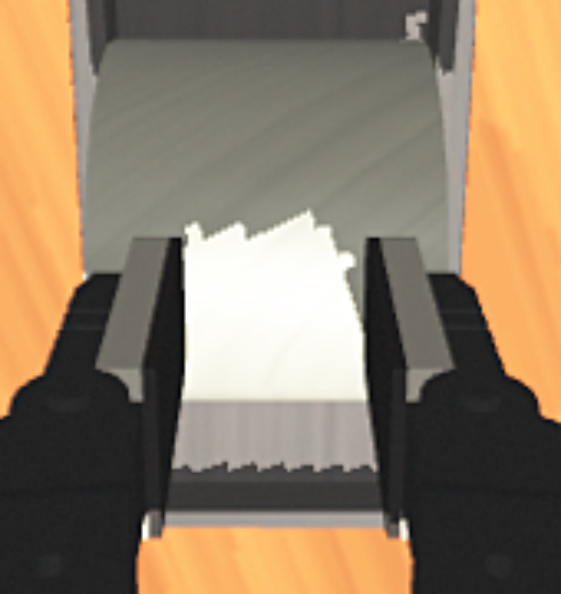

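The fingertips ended up on top of the pipe: it now lies at gutter x≈-94 and has rolled under them. The real tips sit about 36 mm behind the stated TCP. I lift off, back away, shut the fingers and measure the tips.

```bash
python3 -m jog '{"xyz":[[-10,0,0],[-15,0,0],[-15,0,0],[0,-30,0],[0,-30,0],[0,-30,0],[0,0,0],[0,0,0],[0,0,0],[0,0,0]],"rotation":[[0,0,0],[0,0,0],[0,0,0],[0,0,0],[0,0,0],[0,0,0],[0,0,0],[0,0,0],[0,0,0],[0,0,0]],"gripper":[0.3,0.3,0.3,0,0,0,0,0,0,0]}'
python3 - <<'E'
from h import *
import cv2
s=bot.state();c=cal('wrist');p=np.array(s['ee_pos']);R=np.array(s['eef_rot'])
im=bot.camera('wrist');cv2.imwrite('pics/w4.png',im)
print(s['width'])
for d in [(0,0,0),(0,.011,0),(-.036,.011,0),(-.073,.0,0),(-.073,.038,0),(-.11,.038,0)]:
    X=c['R']@(p+R@np.array(d))+c['t'];print(d,np.round([c['cx']+c['f']*X[0]/X[2],c['cy']+c['f']*X[1]/X[2]]), np.round(X[2],3))
E
```

```text
time: 7.4
ee_pos: [0.4448, -0.252, 0.0776]
eef_rot: [[-0.0, 0.32, 0.947], [0.0, 0.947, -0.32], [-1.0, 0.0, -0.0]]
contact_force: [-0.7, 1.1, -0.2]
width: 0.0003
0.0002709199262350448
(0, 0, 0) [283. 243.] 0.19
(0, 0.011, 0) [283. 225.] 0.186
(-0.036, 0.011, 0) [283. 252.] 0.152
(-0.073, 0.0, 0) [283. 324.] 0.12
(-0.073, 0.038, 0) [283. 225.] 0.109
(-0.11, 0.038, 0) [283. 283.] 0.073
```

View pics/w4.png

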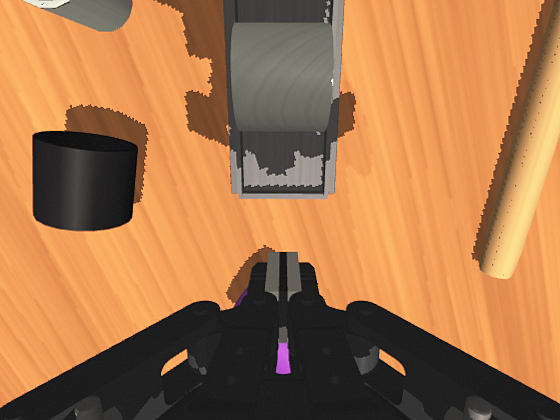

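Shutting changes nothing: the tips still show at row 252, so they lie about 37 mm behind the TCP, which agrees with the contact at pipe-top height. I tilt the tool 16° so the tips lead, reopen a little, and go down behind the pipe.

```bash
python3 -m jog '{"xyz":[[0,0,0],[0,0,0],[10.3,34.5,0],[17,-5,0],[17,-5,0],[17,-5,0],[0,0,0],[0,0,0],[0,0,0],[0,0,0]],"rotation":[[0,0,0.145],[0,0,0.145],[0,0,0],[0,0,0],[0,0,0],[0,0,0],[0,0,0],[0,0,0],[0,0,0],[0,0,0]],"gripper":[0.3,0.3,0.3,0.3,0.3,0.3,0.3,0.3,0.3,0.3]}'
cat >> h.py <<'E'
a_=np.radians(71.16);u_=np.array([np.cos(a_),np.sin(a_)]);n_=np.array([-u_[1],u_[0]]);o_=np.array([.5041,-.0789])
def rep(tag):
    import cv2
    s=bot.state();p=np.array(s['ee_pos']);R=np.array(s['eef_rot']);c=cal('wrist')
    f=lambda X:np.round([*(np.array([(X[:2]-o_)@u_,(X[:2]-o_)@n_])*1e3),X[2]*1e3],1)
    print('t',s['time'],'TCP g',f(p),'tip corner',f(p+R@[-.037,.011,0]),'F',np.round(s['contact_force'],1),'w',s['width'])
    cv2.imwrite(f'pics/{tag}w.png',bot.camera('wrist'))
    im=bot.camera('scene')[80:300,200:400];cv2.imwrite(f'pics/{tag}s.png',cv2.resize(im,None,fx=2.7,fy=2.7))
    a=cv2.imread(f'pics/{tag}w.png');b=cv2.imread(f'pics/{tag}s.png')
    b=cv2.resize(b,(382,420));cv2.imwrite(f'pics/{tag}.png',cv2.resize(np.hstack([a,b]),(800,357),interpolation=cv2.INTER_AREA))
E
python3 -c "
from h import *
rep('d1')"
```

```text
time: 8.45
ee_pos: [0.4571, -0.2189, 0.0256]
eef_rot: [[0.093, 0.307, 0.947], [0.27, 0.908, -0.321], [-0.958, 0.285, 0.002]]
contact_force: [-0.1, 0.3, -0.3]
width: 0.0257
t 8.45 TCP g [-147.7   -0.7   25.6] tip corner [-147.7   -0.6   64.2] F [-0.1  0.3 -0.3] w 0.02565791801127939
```

View pics/d1.png

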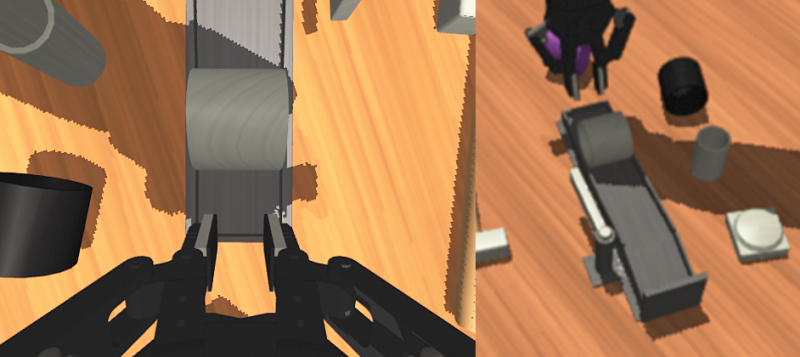

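```bash
python3 - <<'E'
from h import *
s=bot.state();p=np.array(s['ee_pos']);R=np.array(s['eef_rot'])
for n in ('scene','wrist'):
  c=cal(n)
  for d in [(0,.0,.02),(0,0,-.02),(-.037,.0,.02),(-.037,0,-.02),(-.037,.011,.013),(0,.011,.013)]:
    X=c['R']@(p+R@np.array(d))+c['t'];print(n,d,np.round([c['cx']+c['f']*X[0]/X[2],c['cy']+c['f']*X[1]/X[2]]), np.round(X[2],3))
E
```

```text
scene (0, 0.0, 0.02) [261. 155.] 0.862
scene (0, 0, -0.02) [279. 150.] 0.869
scene (-0.037, 0.0, 0.02) [259. 140.] 0.838
scene (-0.037, 0, -0.02) [278. 135.] 0.846
scene (-0.037, 0.011, 0.013) [264. 141.] 0.831
scene (0, 0.011, 0.013) [266. 157.] 0.855
wrist (0, 0.0, 0.02) [318. 242.] 0.189
wrist (0, 0, -0.02) [247. 242.] 0.189
wrist (-0.037, 0.0, 0.02) [326. 274.] 0.154
wrist (-0.037, 0, -0.02) [239. 274.] 0.154
wrist (-0.037, 0.011, 0.013) [312. 253.] 0.151
wrist (0, 0.011, 0.013) [306. 224.] 0.186
```

The scene view confirms the tips (seen at 261,139 and 277,137) match the 37 mm short model. Now the push.

```bash
python3 -m jog '{"xyz":[[9.5,-2.85,0],[9.5,-2.85,0],[1.4,4.8,0],[1.4,4.8,0],[1.1,3.8,0],[1.1,3.8,0],[1.1,3.8,0],[1.1,3.8,0],[1.1,3.8,0],[1.1,3.8,0]],"rotation":[[0,0,0],[0,0,0],[0,0,0],[0,0,0],[0,0,0],[0,0,0],[0,0,0],[0,0,0],[0,0,0],[0,0,0]],"gripper":[0.3,0.3,0.3,0.3,0.3,0.3,0.3,0.3,0.3,0.3]}'
python3 -c "
from h import *
rep('d2')"
```

```text
time: 9.55
ee_pos: [0.4672, -0.1863, 0.005]
eef_rot: [[0.092, 0.308, 0.947], [0.271, 0.907, -0.321], [-0.958, 0.286, 0.0]]
contact_force: [0.1, -0.8, 0.1]
width: 0.0257
t 9.55 TCP g [-113.6    0.3    5. ] tip corner [-113.6    0.3   43.6] F [ 0.1 -0.8  0.1] w 0.025728137233738315
```

View pics/d2.png

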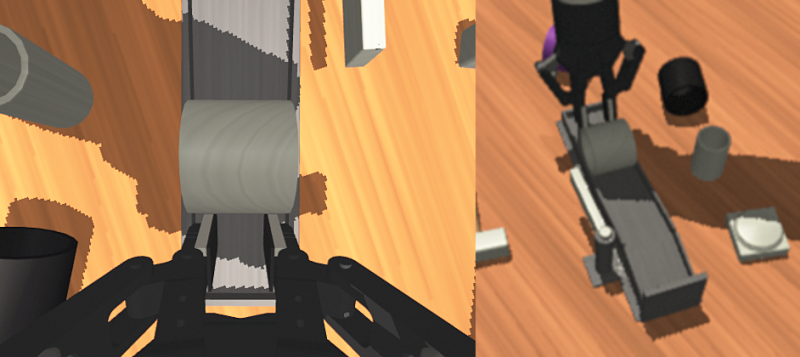

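The fingertips now sit behind the pipe at row ~212 and are pushing it. I continue up the slope.

```bash
python3 -m jog '{"xyz":[[1.2,4,0],[0.6,5,0],[0.6,5,0],[0.6,5,0],[0.6,5,0],[0.6,5,0],[0.6,5,0],[0.6,5,0],[0.6,5,0],[0.6,5,0]],"rotation":[[0,0,0],[0,0,0],[0,0,0],[0,0,0],[0,0,0],[0,0,0],[0,0,0],[0,0,0],[0,0,0],[0,0,0]],"gripper":[0.3,0.3,0.3,0.3,0.3,0.3,0.3,0.3,0.3,0.3]}'
python3 -c "
from h import *
rep('d3')"
```

```text
time: 10.65
ee_pos: [0.4828, -0.1399, 0.0127]
eef_rot: [[0.092, 0.308, 0.947], [0.271, 0.907, -0.321], [-0.958, 0.286, -0.0]]
contact_force: [-0.8, -2.1, 0.9]
width: 0.0254
t 10.65 TCP g [-64.6   0.4  12.7] tip corner [-64.7   0.4  51.3] F [-0.8 -2.1  0.9] w 0.025448476795857225
```

View pics/d3.png

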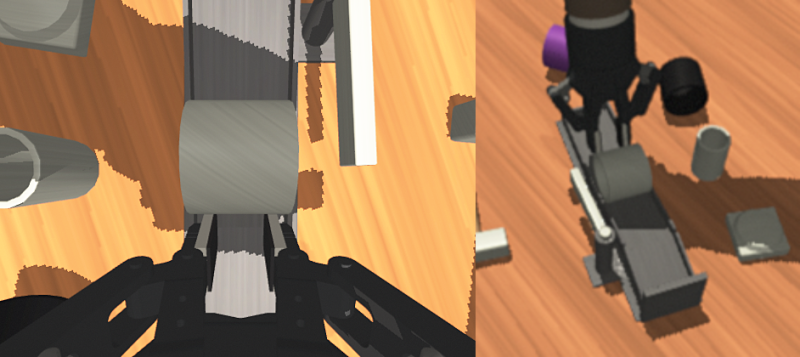

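```bash
python3 -m jog '{"xyz":[[0.6,5,0],[0.6,5,0],[0.6,5,0],[0.6,5,0],[0.6,5,0],[0.6,5,0],[0.6,5,0],[0.6,5,0],[0.6,5,0],[0.6,5,0]],"rotation":[[0,0,0],[0,0,0],[0,0,0],[0,0,0],[0,0,0],[0,0,0],[0,0,0],[0,0,0],[0,0,0],[0,0,0]],"gripper":[0.3,0.3,0.3,0.3,0.3,0.3,0.3,0.3,0.3,0.3]}'
python3 -c "
from h import *
rep('d4')"
```

```text
time: 11.75
ee_pos: [0.4988, -0.093, 0.0213]
eef_rot: [[0.092, 0.308, 0.947], [0.271, 0.907, -0.321], [-0.958, 0.286, -0.0]]
contact_force: [-0.4, -1.8, 1.5]
width: 0.0256
t 11.75 TCP g [-15.    0.5  21.3] tip corner [-15.1   0.5  59.9] F [-0.4 -1.8  1.5] w 0.025614302073847822
```

View pics/d4.png

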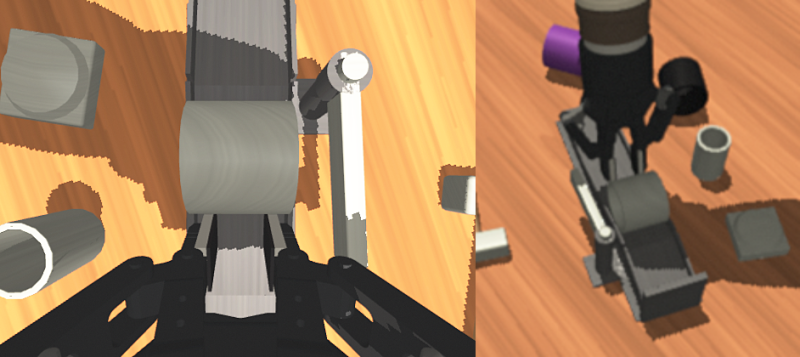

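```bash
python3 -m jog '{"xyz":[[0.6,5,0],[0.6,5,0],[0.6,5,0],[0.6,5,0],[0.6,5,0],[0.6,5,0],[0.6,5,0],[0.36,3,0],[0.24,2,0],[0.24,2,0]],"rotation":[[0,0,0],[0,0,0],[0,0,0],[0,0,0],[0,0,0],[0,0,0],[0,0,0],[0,0,0],[0,0,0],[0,0,0]],"gripper":[0.3,0.3,0.3,0.3,0.3,0.3,0.3,0.3,0.3,0.3]}'
python3 -c "
from h import *
rep('d5')"
```

```text
time: 12.85
ee_pos: [0.5121, -0.0537, 0.0284]
eef_rot: [[0.092, 0.308, 0.947], [0.271, 0.907, -0.321], [-0.958, 0.286, -0.0]]
contact_force: [-0.6, -1.3, 0.4]
width: 0.0255
t 12.85 TCP g [26.4  0.6 28.4] tip corner [26.4  0.6 67. ] F [-0.6 -1.3  0.4] w 0.025533202911575698
```

View pics/d5.png

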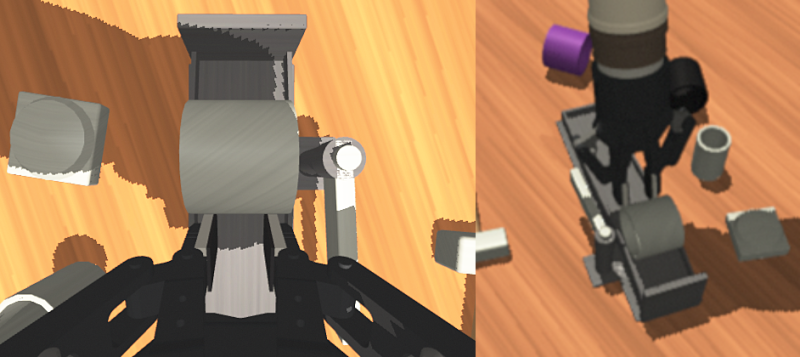

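The pipe is near the crest and still touching the fingers. I ease it over slowly.

```bash
python3 -m jog '{"xyz":[[0.3,1.5,0],[0.4,1.5,0],[0.4,1.5,0],[0.4,1.5,0],[0.4,1.5,0],[0.4,1.4,0],[0,0,0],[0,0,0],[0,0,0],[0,0,0]],"rotation":[[0,0,0],[0,0,0],[0,0,0],[0,0,0],[0,0,0],[0,0,0],[0,0,0],[0,0,0],[0,0,0],[0,0,0]],"gripper":[0.3,0.3,0.3,0.3,0.3,0.3,0.3,0.3,0.3,0.3]}'
python3 -c "
from h import *
rep('d6')"
```

```text
time: 13.95
ee_pos: [0.515, -0.0453, 0.0287]
eef_rot: [[0.092, 0.308, 0.947], [0.271, 0.907, -0.321], [-0.958, 0.286, 0.0]]
contact_force: [-0.4, -0.2, 0.2]
width: 0.0259
t 13.95 TCP g [35.4  0.5 28.7] tip corner [35.3  0.5 67.3] F [-0.4 -0.2  0.2] w 0.025916661167046814
```

View pics/d6.png

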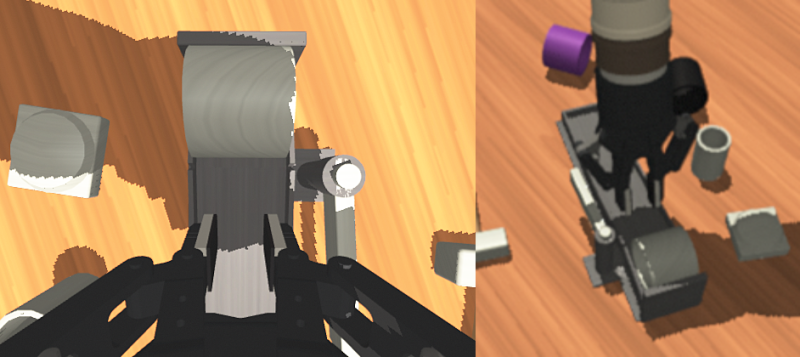

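The pipe has rolled down and lies against the stop (left view 238,95). I lift clear, shut the fingers and go round to the keeper's outer side.

```bash
python3 -m jog '{"xyz":[[-15,4.5,0],[-25,7.5,0],[-25,7.5,0],[-3,-10,30],[-3,-10,30],[-3,-10,30],[0,0,0],[0,0,0],[0,0,0],[0,0,0]],"rotation":[[0,0,0],[0,0,0],[0,0,0],[0,0,0],[0,0,0],[0,0,0],[0,0,0],[0,0,0],[0,0,0],[0,0,0]],"gripper":[0.3,0.3,0.3,0,0,0,0,0,0,0]}'
python3 -c "
from h import *
rep('d7')"
```

```text
time: 15.05
ee_pos: [0.5893, -0.103, 0.0966]
eef_rot: [[0.091, 0.308, 0.947], [0.271, 0.908, -0.321], [-0.958, 0.286, -0.001]]
contact_force: [-0.2, -0.4, -0.3]
width: 0.0003
t 15.05 TCP g [  4.7 -88.4  96.6] tip corner [  4.7 -88.4 135.2] F [-0.2 -0.4 -0.3] w 0.0002917586361640913
```

View pics/d7.png

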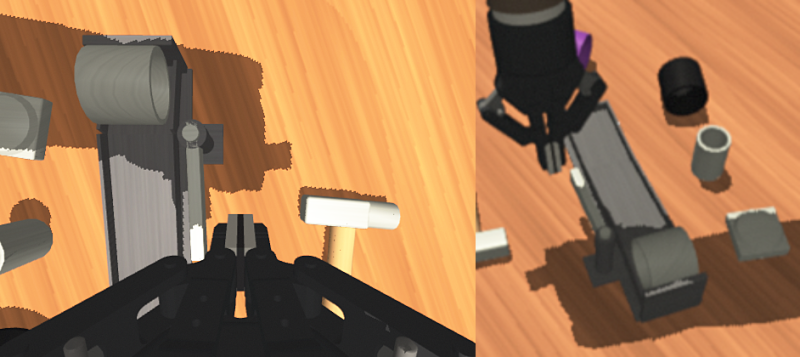

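```bash
python3 -m jog '{"xyz":[[23,-7,0],[23,-7,0],[15,-4.4,0],[9,-2.7,0],[0,0,0],[0,0,-4],[0,0,-4],[0,0,0],[0,0,0],[0,0,0]],"rotation":[[0,0,0],[0,0,0],[0,0,0],[0,0,0],[0,0,0],[0,0,0],[0,0,0],[0,0,0],[0,0,0],[0,0,0]],"gripper":[0,0,0,0,0,0,0,0,0,0]}'
python3 -c "
from h import *
rep('d8')"
```

```text
time: 16.15
ee_pos: [0.583, -0.1014, 0.0241]
eef_rot: [[0.093, 0.308, 0.947], [0.27, 0.908, -0.321], [-0.958, 0.286, 0.001]]
contact_force: [0.5, -0.1, 0.2]
width: -0.0002
t 16.15 TCP g [  4.1 -81.9  24.1] tip corner [  4.1 -81.9  62.7] F [ 0.5 -0.1  0.2] w -0.00018795127841885327
```

View pics/d8.png

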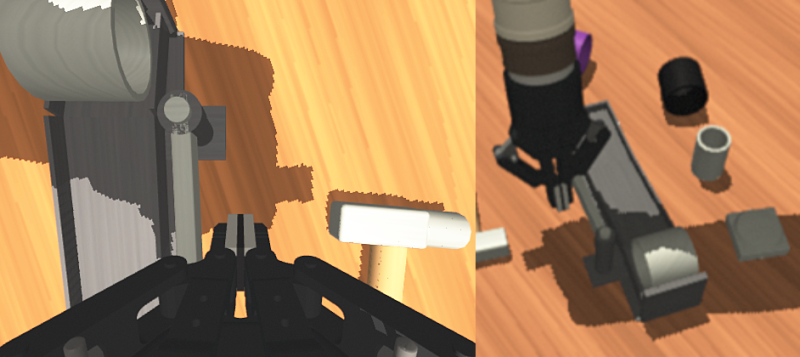

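```bash
python3 -m jog '{"xyz":[[0,0,-4],[0,0,-4],[0,0,-4],[-0.1,-0.5,-4],[-0.1,-0.5,-4],[-0.1,-0.5,-4],[-0.1,-0.5,-4],[-0.1,-0.5,-4],[-0.1,-0.5,-2],[0,0,0]],"rotation":[[0,0,0],[0,0,0],[0,0,0],[0,0,0],[0,0,0],[0,0,0],[0,0,0],[0,0,0],[0,0,0],[0,0,0]],"gripper":[0,0,0,0,0,0,0,0,0,0]}'
python3 -c "
from h import *
rep('d9')"
```

```text
time: 17.25
ee_pos: [0.5488, -0.0932, 0.0232]
eef_rot: [[0.091, 0.308, 0.947], [0.271, 0.907, -0.321], [-0.958, 0.286, -0.001]]
contact_force: [-0.3, 1.7, -0.3]
width: -0.0001
t 17.25 TCP g [  0.9 -46.9  23.2] tip corner [  0.9 -47.   61.8] F [-0.3  1.7 -0.3] w -9.016785160814015e-05
```

View pics/d9.png

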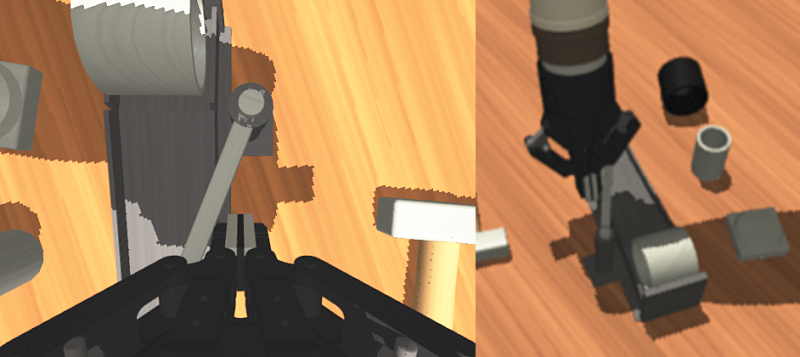

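```bash
python3 -m jog '{"xyz":[[0,0.3,-4],[0.2,0.6,-4],[0.3,0.9,-4],[0.3,1,-4],[0.3,1.1,-4],[0.3,1.2,-3],[0.9,3,-4],[0.9,3,-4],[0.9,3,-4],[0,0,0]],"rotation":[[0,0,0],[0,0,0],[0,0,0],[0,0,0],[0,0,0],[0,0,0],[0,0,0],[0,0,0],[0,0,0],[0,0,0]],"gripper":[0,0,0,0,0,0,0,0,0,0]}'
python3 -c "
from h import *
rep('e1')"
```

```text
time: 18.35
ee_pos: [0.5202, -0.0673, 0.0233]
eef_rot: [[0.091, 0.307, 0.947], [0.271, 0.908, -0.321], [-0.958, 0.286, -0.001]]
contact_force: [-0.6, 0.5, 1.0]
width: 0.0005
t 18.35 TCP g [ 16.1 -11.6  23.3] tip corner [ 16.1 -11.6  61.9] F [-0.6  0.5  1. ] w 0.000507755271772855
```

View pics/e1.png

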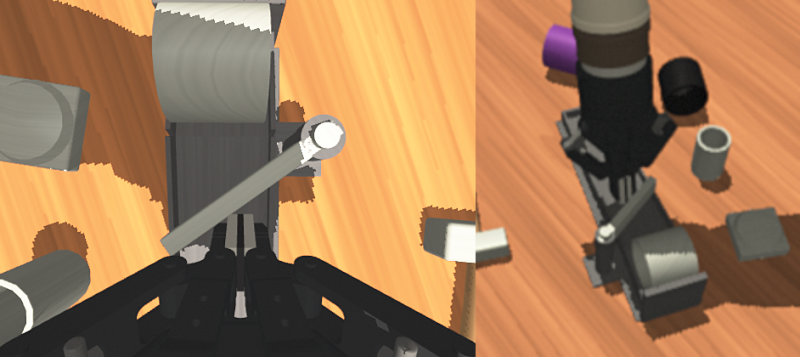

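```bash
python3 -m jog '{"xyz":[[0.9,3,-3],[0.9,3,-3],[0.9,3,-3],[0.9,3,-3],[0.9,3,-2],[0.9,3,-2],[0.9,3,-2],[0.9,3,-2],[0.6,2,-1],[0,0,0]],"rotation":[[0,0,0],[0,0,0],[0,0,0],[0,0,0],[0,0,0],[0,0,0],[0,0,0],[0,0,0],[0,0,0],[0,0,0]],"gripper":[0,0,0,0,0,0,0,0,0,0]}'
python3 -c "
from h import *
rep('e2')"
```

```text
time: 19.45
ee_pos: [0.5095, -0.0352, 0.0232]
eef_rot: [[0.091, 0.307, 0.947], [0.271, 0.908, -0.321], [-0.958, 0.286, -0.001]]
contact_force: [0.3, -0.8, -0.3]
width: -0.0
t 19.45 TCP g [43.1  9.  23.2] tip corner [43.1  9.  61.8] F [ 0.3 -0.8 -0.3] w -3.6474538611134924e-05
```

View pics/e2.png

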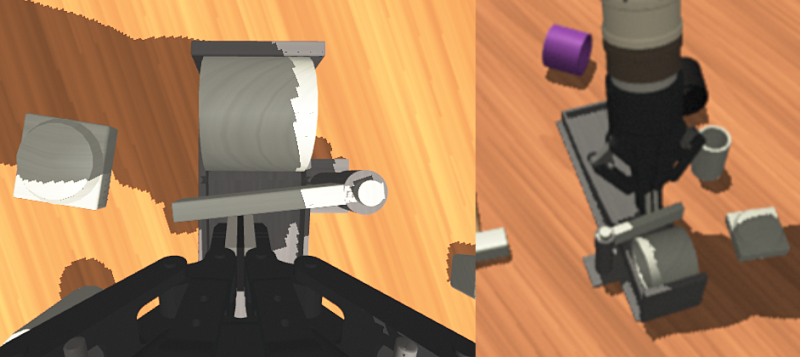

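```bash
python3 -m jog '{"xyz":[[0.3,1,0],[0.3,1,0],[0.3,1,0],[0.3,1,0],[0.3,1,0],[0.3,1,0],[0.3,1,0],[0,0,0],[0,0,0],[0,0,0]],"rotation":[[0,0,0],[0,0,0],[0,0,0],[0,0,0],[0,0,0],[0,0,0],[0,0,0],[0,0,0],[0,0,0],[0,0,0]],"gripper":[0,0,0,0,0,0,0,0,0,0]}'
python3 -c "
from h import *
rep('e3')"
```

```text
time: 20.55
ee_pos: [0.5125, -0.0287, 0.0234]
eef_rot: [[0.092, 0.308, 0.947], [0.271, 0.907, -0.321], [-0.958, 0.286, 0.001]]
contact_force: [-0.3, 0.7, 0.3]
width: -0.0
t 20.55 TCP g [50.2  8.3 23.4] tip corner [50.2  8.3 62. ] F [-0.3  0.7  0.3] w -2.6843405835062706e-05
```

View pics/e3.png

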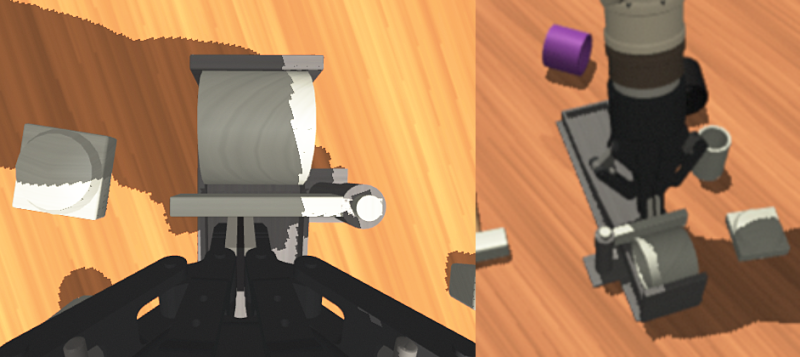

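```bash
python3 -m jog '{"xyz":[[0.15,0.5,0],[0.15,0.5,0],[0.15,0.5,0],[0.15,0.5,0],[0,0,0],[0,0,0],[0,0,0],[0,0,0],[0,0,0],[0,0,0]],"rotation":[[0,0,0],[0,0,0],[0,0,0],[0,0,0],[0,0,0],[0,0,0],[0,0,0],[0,0,0],[0,0,0],[0,0,0]],"gripper":[0,0,0,0,0,0,0,0,0,0]}'
python3 -c "
from h import *
rep('e4')"
```

```text
time: 21.65
ee_pos: [0.5126, -0.0282, 0.0233]
eef_rot: [[0.092, 0.309, 0.947], [0.268, 0.908, -0.322], [-0.959, 0.283, 0.0]]
contact_force: [-2.9, -5.6, 3.0]
width: 0.0002
t 21.65 TCP g [50.7  8.4 23.3] tip corner [50.8  8.4 61.9] F [-2.9 -5.6  3. ] w 0.00023792902033843973
```

View pics/e4.png

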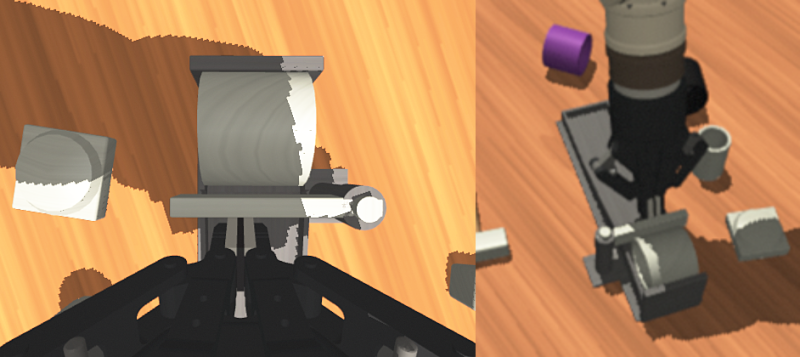

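Force has risen to about 7 N with the commanded advance blocked, so the bar is on its hard limit and lies parallel to the stop. I back straight off, then go up.

```bash
python3 -m jog '{"xyz":[[-1.4,-4.8,0],[-4.3,-14.4,0],[-6,-20,0],[-28,8.5,0],[-28,8.5,0],[-28,8.5,0],[-12,-40,0],[-12,-40,0],[0,0,0],[0,0,0]],"rotation":[[0,0,0],[0,0,0],[0,0,0],[0,0,0],[0,0,0],[0,0,0],[0,0,0],[0,0,0],[0,0,0],[0,0,0]],"gripper":[0,0,0,0,0,0,0,0,0,0]}'
python3 - <<'E'
from h import *
import cv2
rep('f1')
im=bot.camera('top');cv2.imwrite('pics/topf.png',im)
a=im[190:310,195:395];cv2.imwrite('pics/topfc.png',cv2.resize(a,None,fx=4,fy=4,interpolation=cv2.INTER_CUBIC))
d=cv2.absdiff(im,cv2.imread('pics/top0.png'));cv2.imwrite('pics/diff.png',np.hstack([im[100:380,150:470],d[100:380,150:470]]))
E
```

```text
time: 22.75
ee_pos: [0.4729, -0.1446, 0.1111]
eef_rot: [[0.093, 0.31, 0.946], [0.272, 0.906, -0.323], [-0.958, 0.287, -0.0]]
contact_force: [0.2, -0.3, -0.4]
width: 0.0001
t 22.75 TCP g [-72.3   8.3 111.1] tip corner [-72.4   8.3 149.7] F [ 0.2 -0.3 -0.4] w 7.461135431755661e-05
```

View pics/f1.png

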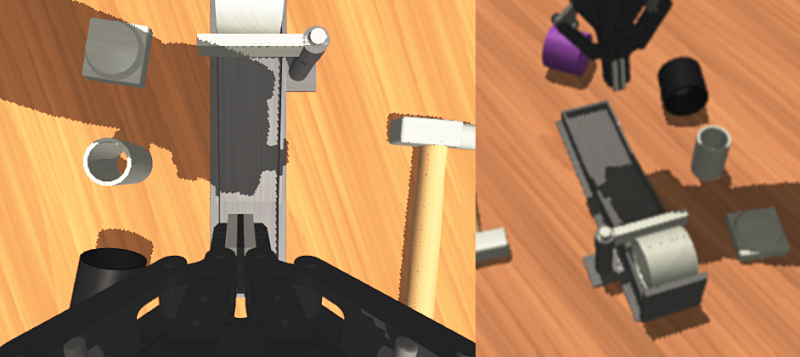

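View pics/diff.png

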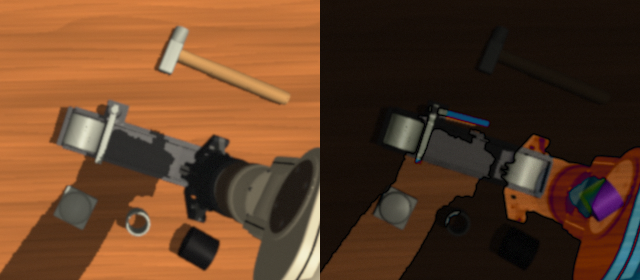

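View pics/topfc.png

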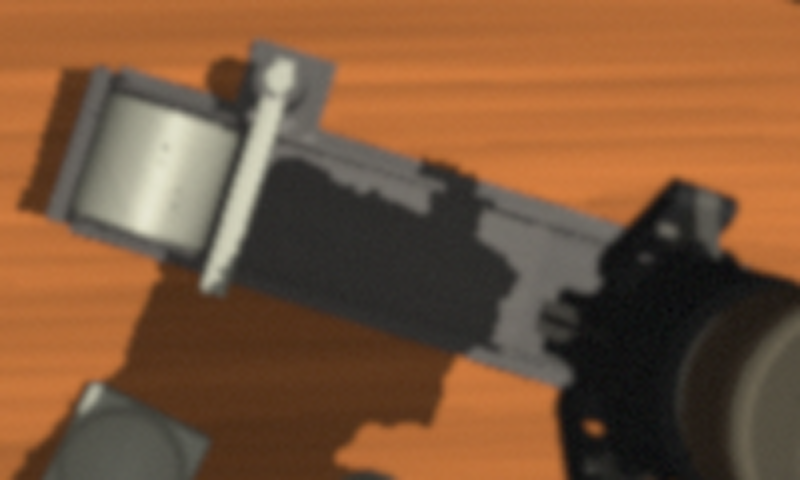

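The pipe is seated against the stop and the bar lies straight across (17.3° against the gutter's 17.5°). The bystanders are unchanged in the difference picture apart from shadows.

```bash
python3 -c "
from cell import bot
print(bot.hand_in())"
```

```text
the job is handed in; nothing more can be done
None
```

I rolled the grey offcut up the gutter and over its crest with the fingertips, and it came to rest against the end stop. I then swung the keeper bar fully shut behind it and handed the job in at about 23 s.

- **Offcut:** the last top view shows it against the stop.
- **Keeper:** the bar met its hard limit at about 7 N. It lies parallel to the crest line and stop, 17.3° against 17.5° in the picture.
- **Bystanders and look-alikes:** the tube, post cap, hammer and black pipe show no movement, only shadows. The arm hid the purple pipe in the last top view, but the scene view still shows it in place.
- **Robot:** the arm ended clear of everything, with the force reading near zero.

**First push went wrong:** the fingers came down on top of the offcut, reading about 18 N upward, and it rolled about 30 mm along the level floor under them. The real fingertips sit about 37 mm short of the stated TCP. I lifted off, measured the tips in the scene and wrist views, and pushed again from behind with the tool tilted about 16°.

**Measurements that disagreed:** the top and wrist views placed the gutter about 4–5 mm apart along its length. The offcut's axis height measured 39 mm against 42 mm in the text. Neither affected the result.

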